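Close the sample chamber and trigger the docked analyser

TASK

Take a reading of the sample in the chamber: first lower the chamber's lid gently until it is fully shut on the box, then squeeze the red trigger of the docked pistol-grip analyser all the way in, keep it squeezed for at least half a second, and let it spring fully out again. Never pull the trigger while the lid is open, leave the lid shut and the sample jar standing, and do not disturb the bottles, beaker and mouse around.

Things in the scene. Friction and masses are not known exactly. Their poses are not given: they have to be found in the camera images.
- chamber: Fixed white open-topped box, 150 (x) x 160 (y) x 75 mm high, on an aluminium dock plate 180 x 380 x 8 mm (box rim 83 mm above the table) that also lies under the analyser. Origin: under the box's centre, on the table. Its -x side faces the robot at yaw 0, the lid is hinged along its far (+x) rim, the analyser is docked on its -y side; z up.
- lid (a joint): Angle of the lid, rad: 0 = shut (level, resting on the rim), grows as its front edge swings up, 1.35 at most. The stiff hinge holds it wherever it is left (3 to 4 N at the front pushes it down). Grey plate with two black ribs on top, 156 mm from hinge to front edge, 166 mm wide, 8 mm thick, and a blue tab in the middle of the front edge, 70 mm wide, 8 mm thick, reaching 25 mm further.
- lid_hinge (a point): Point on the lid's hinge axis (underside of the lid), in the middle of the box's far rim, 83 mm above the table; the axis runs along the chamber's y. Fixed to the chamber, axes as the chamber's.
- lid_tab (a point): Middle of the outer end of the blue tab, on its upper face (181 mm from the hinge axis, 8 mm above the lid's underside). Moves with the lid: x points from tab to hinge along the lid, z out of the lid's upper face.
- analyser: Fixed yellow and black pistol-grip analyser, nose against the chamber's side, black grip standing straight up. Head 62 (x) x 160 (y) x 60 mm, its top 90 mm above the table; grip 36 (x) x 28 (y) mm, up to 195 mm above the table. Origin: on the table, under the grip's axis. y points from the grip along the nose to the chamber; z up.
- grip_top (a point): Centre of the top of the analyser's grip, 195 mm above the table; axes as the analyser's.
- trigger (a joint): Angle of the red trigger, rad: 0 = sprung fully out, 0.28 = squeezed fully in. Lever 22 mm wide, 10 thick, 75 long on the grip's +y side, hinged at its lower end (23 mm in +y from the grip's axis, 100 mm above the table, hinge along the analyser's x), free end up; at rest it leans out by 0.30 rad, squeezed it is almost upright. 4 N at its tip starts it, 8 N holds it in.
- trigger_tip (a point): Middle of the trigger's free upper end, in mid-thickness (at rest 45 mm in +y from the grip's axis, 172 mm above the table); moves with the trigger. Near the tip, grip and trigger together measure 63 mm along y at rest and 43 mm squeezed, the grip's back being 14 mm behind its axis.
- jar: Loose sample jar, tan with a blue cap, 48 mm in diameter, 44 mm high, standing in the chamber, wholly below its rim. Origin: centre of its underside; z up.
- bottle_a: Loose glass media bottle with blue cap and white filter on top, 68 mm in diameter, 158 mm high, bystander. Origin: centre of its underside; z up.
- bottle_b: Loose glass media bottle with blue cap and white filter on top, 68 mm in diameter, 158 mm high, bystander. Origin: centre of its underside; z up.
- bottle_c: Loose glass media bottle with blue cap and white filter on top, 68 mm in diameter, 158 mm high, bystander. Origin: centre of its underside; z up.
- beaker: Loose empty glass beaker, 70 mm in diameter, 90 mm high, bystander. Origin: centre of its underside; z up.
- mouse: Loose white computer mouse, 105 x 60 x 22 mm, bystander. Origin: centre of its underside.

How it is judged:
By the outcome, as a careful person would: the job done as asked, in the order asked, and still so for the second after the job is handed in, with the robot touching nothing.
It also fails if it takes over 46 s, if anything falls off the work surface, if the arm or the gripper's body presses on something with over 40 N, if the wrist force passes 120 N, or if a joint passes its speed limit or range.

ROBOT

A 6-joint arm with a two-finger parallel gripper is mounted at the origin on the work surface. World frame = base frame: x ahead of the robot, y to its left, z up, the work surface at z = 0. Lengths are in m, angles in rad, forces in N, time in s.
With the tool pointing down it reaches from about 0.325 to 1 m from the base axis. Payload 5.1 kg.
Tool frame: the origin (TCP) lies midway between the tips of the shut fingers; the grasp point (between the pads) lies 19 mm behind it; z points along the fingers, y is the line along which they close (so a half turn about z gives the same grasp; the last joint's range is limited). The gripper opens to 85 mm and grips with 20 to 120 N. Pads are 22 mm wide; open, the fingers measure 114 mm over their backs; the gripper's body (76 mm by 85 mm) begins 54 mm behind the grasp point. The pads swing forward as they close: fully open they stand 13 mm farther back than shut.
Start: joints at [1.17, 0.124, 1.65, -0, 1.367, -0.083], TCP at [0.203, 0.617, 0.231] pointing down, gripper open.
Joint ranges: [-2.61, 2.61], [-1.02, 2.33], [0.03, 2.71], [-1.35, 4.49], [0.32, 2.68], [-2.91, 2.91]. Speed limits (rad/s): [2.57, 2.57, 3.14, 3.14, 3.14, 3.14].

INTERFACE

Orientations are given as [roll, pitch, yaw] about the fixed x, y, z axes, in that order (R = Rz(yaw) Ry(pitch) Rx(roll)).
In Python, from station import env gives the robot as it stands.
- The arm moves only by the tool move_arm, never from a script. Its argument "increments" is a list of rows, each an object with "slide": the shift along the tool's x, y, z scaled (see below), a list of three; "twist": the turn about the tool's z scaled (see below). A call has 1 to 5 rows; each row is the pose to reach, as a shift and turn from the pose commanded when the call began, along the tool's axes at that moment; what a row does not reach only later rows make up. The controller multiplies each number of a shift by 0.15 m and each number of a turn by 30 degrees. A row lasts 1/10 s, in which the tool goes at most 50 mm and 8.59 degrees, less where a joint would pass 70% of its speed; a pose out of reach is approached as far as the arm can. A call with a number of a shift or a turn outside -1 to 1 is refused whole. A call with a gripper value outside its range is refused whole. "fingers" is the closure in counts, from 0 (fully open) to 255 (shut), set as the call begins (left out, the last holds). The fingers move at their own pace and stop on an object; "squeeze" is the grip in N (left out, the last holds). Time passes only in rows, so rows that repeat a pose let the fingers close. It gives the time, the measured TCP pose, the force, the opening and the grip force at its end, in the units of the state.
- env.observe(): the state, without advancing time (a new reading comes with each control period).
- env.snapshot(name): name is "scene" or "top"; returns (picture, depth): 384x512x3 uint8, blue, green, red; 384x512 float32, m along the optical axis (not along the pixel's ray), 0 where there is no reading.
- env.camera_info(name): a dict with "fx", "fy", "cx", "cy" (pixels), "k1" (the pictures are not rectified: a ray, as slopes to the right and down, at radius r is drawn at 1 + k1 r^2 times it, then the intrinsics apply), "rvec" (rotation vector, rad) and "tvec" (3), from world to camera coordinates, as OpenCV has them. Camera axes: x right, y down, z forward; pixel columns grow to the right and rows downward; lengths in m; the calibration is good to about 2 mm. A picture is of the moment at which its call begins. camera_info takes no time and is no camera call.
- env.close_job(): hands the job in; it is judged then, once.
Trained networks look in the newest picture that a camera, given by its name, has taken for a name from the list of things; names that differ only in an ending like _2 or _b are one class to them, and where a whole thing is asked for, a point or a joint stands for the part that bears it (a point fixed in the world has none). Each returns a list of dicts, best first, with "conf" (0 to 1); they miss things now and then, are a little off and sometimes report something else, mostly with a low value. They report only what shows in the picture. A call takes as long as a camera call.
- env.boxes_of(camera, label): "extent" ([left, top, right, bottom] as shares, 0 to 1, of the picture: columns of its width, rows of its height, round what is visible of it).
- env.trace(camera, label): "pixels" (384x512 bool, what is visible of it) and "extent" ([left, top, right, bottom] as shares, 0 to 1, of the picture: columns of its width, rows of its height, round what is visible of it).
- env.tip_of(camera, label): "xy" ([column, row] as shares, 0 to 1, of the picture: columns of its width, rows of its height: a listed point, or the origin of a listed thing).
The state is a dict: "time_s": time; "joint_pos": joint angles; "joint_velocities": joint speeds; "joint_torque": joint torques, N m; "tool_pos": TCP position; "tool_rot": TCP orientation; "force": force on the tool from outside, world axes, zero at the start; "moment": the same for the moment, N m; "finger_gap": opening from 0.0 (shut) to 1.0 (fully open); "finger_force": force on a finger pad.
Only numpy, scipy, OpenCV 4.12 (cv2) and the standard library are available. Lean on these libraries where they do the work, as an engineer would, in place of code of your own. Each camera call takes 0.05 s, during which the arm holds its last target. There are 200 camera calls.

## Working session

There is one attempt and no reset: what is moved stays moved. The work goes in short steps, Python scripts to look and compute and a tool call to move; the robot and the scene stay as the last step left them, time stands still between calls to the robot, and variables do not carry over. Pictures are saved under pics/ and viewed, at most 10 in all, crops included, and the job is handed in when it is done.

Besides the shell and the picture viewer there is one more tool, called after "Request:" by a JSON object that holds its "api" and its "payload". move_arm: Moves the arm, as the interface text tells. Its arguments: {"type":"object","properties":{"increments":{"type":"array","items":{"type":"object","properties":{"slide":{"type":"array","items":{"type":"number"}},"twist":{"type":"number"}}}},"fingers":{"type":"number"},"squeeze":{"type":"number"}},"required":["increments"]}

```bash
mkdir -p pics; cat > h.py <<'E'
import numpy as np, cv2
from scipy.spatial.transform import Rotation as R
from station import env
def cam(n):
    c=env.camera_info(n); K=np.array([[c['fx'],0,c['cx']],[0,c['fy'],c['cy']],[0,0,1]]); 
    return c,K,R.from_rotvec(np.ravel(c['rvec'])).as_matrix(),np.ravel(c['tvec'])
def ray(n,uv):
    c,K,Rm,t=cam(n); u=cv2.undistortPoints(np.array(uv,float).reshape(-1,1,2),K,np.array([c['k1'],0,0,0.]))[:,0]
    d=np.c_[u,np.ones(len(u))]; return d,Rm,t
def at_depth(n,uv,z):
    d,Rm,t=ray(n,uv); return (d*np.ravel(z)[:,None]-t)@Rm
def at_z(n,uv,h):
    d,Rm,t=ray(n,uv); o=-Rm.T@t; w=d@Rm; return o+w*((h-o[2])/w[:,2])[:,None]
def proj(n,P):
    c,K,Rm,t=cam(n); return cv2.projectPoints(np.array(P,float).reshape(-1,1,3),cv2.Rodrigues(Rm)[0],t,K,np.array([c['k1'],0,0,0.]))[0][:,0]
E
python3 - <<'E'
from h import *
import pickle
out={}
S=np.array([512,384])
for n in ('scene','top'):
    im,d=env.snapshot(n); cv2.imwrite(f'pics/{n}0.png',im); np.save(f'pics/{n}0.npy',d)
    print(n,'cam at',-cam(n)[2].T@cam(n)[3])
    for l in ('chamber','lid_hinge','lid_tab','analyser','grip_top','trigger_tip','jar'):
        for r in env.tip_of(n,l)[:2]:
            uv=np.array(r['xy'])*S; i=np.clip(uv.round().astype(int),0,[511,383]); print(l,round(r['conf'],2),uv.round(1),at_depth(n,[uv],[d[i[1],i[0]]])[0].round(3))
print(env.observe())
E
```

```text
scene cam at [ 0.98658098 -0.64281756  1.08678774]
chamber 0.82 [283.9 227.5] [ 0.644 -0.031  0.123]
lid_hinge 0.96 [307.  223.5] [0.665 0.064 0.057]
lid_tab 0.85 [283.6 167.7] [0.57  0.062 0.232]
analyser 0.75 [242.9 274.4] [ 0.628 -0.19   0.075]
grip_top 0.79 [242.7 232.7] [ 0.598 -0.152  0.195]
trigger_tip 0.63 [252.8 227.1] [ 0.597 -0.109  0.171]
top cam at [0.25162272 0.00631938 1.32139959]
chamber 0.65 [226.1 173.6] [0.586 0.05  0.018]
lid_hinge 0.77 [223.8 140.8] [ 0.702  0.047 -0.003]
lid_tab 0.7 [222.6 161.3] [0.565 0.048 0.235]
analyser 0.82 [290.  163.4] [ 0.576 -0.146  0.101]
grip_top 0.76 [295.5 149.9] [ 0.588 -0.155  0.195]
trigger_tip 0.61 [274.2 155. ] [ 0.61  -0.103  0.09 ]
jar 0.45 [225.2 165.4] [0.601 0.048 0.062]
{'time_s': 0.8, 'joint_pos': array([ 1.17038185e+00,  1.23757746e-01,  1.65028406e+00, -5.07837383e-07,
        1.36752327e+00, -8.25589671e-02]), 'joint_velocities': array([ 0.00076084,  0.00093415, -0.00203022, -0.0009314 ,  0.00049068,
        0.00040785]), 'joint_torque': array([ 2.39798119e-04, -4.23509824e+01, -3.65751886e+01, -4.40002594e-06,
        7.00935220e-05,  3.20866107e-06]), 'tool_pos': array([0.20314255, 0.61742866, 0.23135902]), 'tool_rot': array([3.14156521e+00, 2.76964259e-06, 2.82373725e+00]), 'force': array([ 1.32363365, -0.46934311, -0.76024268]), 'moment': array([0.01288059, 0.00453648, 0.01501394]), 'finger_force': 0.0, 'finger_gap': 0.9989370185166188}
```

```bash
python3 -c "
import cv2,numpy as np
cv2.imwrite('pics/both0.png',cv2.resize(np.vstack([cv2.imread('pics/scene0.png'),cv2.imread('pics/top0.png')]),None,fx=.78,fy=.78))"
```

```text
(no output)
```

View pics/scene0.png

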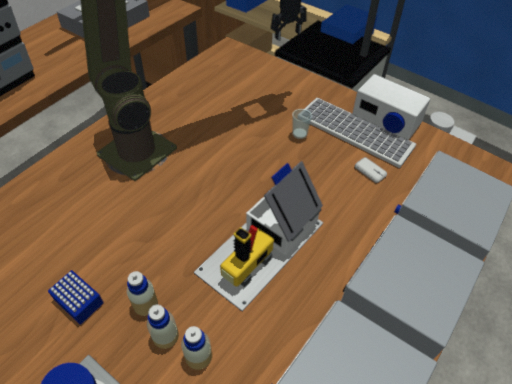

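View pics/top0.png

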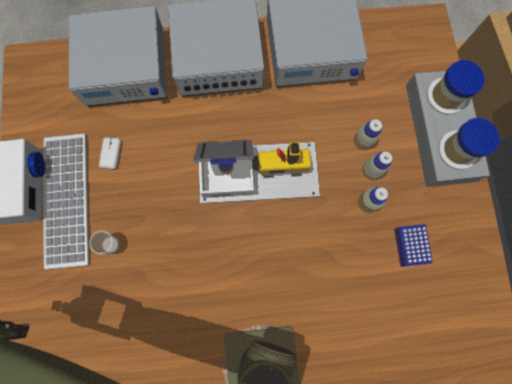

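The scene view shows the lid about 1.1 rad open with its blue tab at (283,168), and the grip and red trigger at (243,235). The top view shows the dock plate's near edge running from (201,201) to (319,193). The bottles are to the right at about x=375, and the beaker and mouse are far to the left.

```bash
python3 - <<'E'
from h import *
im=cv2.imread('pics/top0.png'); d=np.load('pics/top0.npy')
hsv=cv2.cvtColor(im,cv2.COLOR_BGR2HSV)
m=((hsv[...,1]<45)&(hsv[...,2]>110)).astype(np.uint8); m[:140]=0;m[206:]=0;m[:,:192]=0;m[:,325:]=0
# near edge: lowest mask pixel by column
cs=np.arange(206,315,3); pts=[(c+0.0,np.nonzero(m[:,c])[0].max()+.5) for c in cs]
W=at_z('top',pts,0.008); k,b=np.polyfit(W[:,1],W[:,0],1); r=W[:,0]-(k*W[:,1]+b); g=abs(r)<.004; k,b=np.polyfit(W[g,1],W[g,0],1)
print('yaw',-np.arctan(k),'edge x at y0',b,r.std())
# right edge
rows=np.arange(150,190,3); pe=[(np.nonzero(m[rr,:])[0].max()+.5,rr) for rr in rows]; We=at_z('top',pe,.008); print('right edge',We[:,:2].round(3).tolist())
pl=[(np.nonzero(m[rr,:])[0].min()-.5,rr) for rr in np.arange(164,200,4)]; print('left edge', at_z('top',pl,.008)[:,:2].round(3).tolist())
for n,l,h in [('top',(223.8,140.8),.083),('scene',(307,223.5),.083),('top',(295.5,149.9),.195),('scene',(242.7,232.7),.195),('scene',(252.8,227.1),.172)]: print(n,l,at_z(n,[l],h)[0].round(3))
# tab by triangulation and grip by triangulation
def tri(a,b):
    A=[];B=[]
    for n,uv in (('top',a),('scene',b)):
        dd,Rm,t=ray(n,[uv]); o=-Rm.T@t; w=(dd@Rm)[0]; w/=np.linalg.norm(w); P=np.eye(3)-np.outer(w,w); A.append(P);B.append(P@o)
    return np.linalg.solve(sum(A),sum(B))
print('tab',tri((222.6,161.3),(283.6,167.7)),'grip',tri((295.5,149.9),(242.7,232.7)))
# depth: grip top points, scene & top; red & blue pixels
for n in('top','scene'):
    im=cv2.imread(f'pics/{n}0.png'); d=np.load(f'pics/{n}0.npy'); hs=cv2.cvtColor(im,cv2.COLOR_BGR2HSV)
    v,u=np.mgrid[:384,:512]; P=at_depth(n,np.c_[u.ravel(),v.ravel()],d.ravel()).reshape(384,512,3)
    box=(P[...,0]>.45)&(P[...,0]<.75)&(P[...,1]>-.3)&(P[...,1]<.2)
    q=box&(P[...,2]>.185)&(P[...,1]<-.1); print(n,'griptop',P[q].mean(0).round(3),q.sum(),P[q].min(0).round(3),P[q].max(0).round(3))
    rd=box&((hs[...,0]<8)|(hs[...,0]>172))&(hs[...,1]>150)&(hs[...,2]>60); print('red',rd.sum(),P[rd].min(0).round(3),P[rd].max(0).round(3))
    bl=box&(abs(hs[...,0].astype(int)-118)<14)&(hs[...,1]>130)&(P[...,2]>.15); print('tab blue',bl.sum(),P[bl].min(0).round(3),P[bl].max(0).round(3),P[bl].mean(0).round(3))
# bottle positions
d=np.load('pics/top0.npy')
for c in((373,127),(383,158),(379,191)): print(at_depth('top',[c],[d[c[1],c[0]]])[0].round(3))
E
```

```text
yaw -0.04603819335099078 edge x at y0 0.49585479810632405 0.0009080120109268513
right edge [[0.637, -0.243], [0.626, -0.244], [0.616, -0.243], [0.606, -0.242], [0.596, -0.244], [0.586, -0.242], [0.576, -0.241], [0.566, -0.243], [0.556, -0.241], [0.547, -0.24], [0.537, -0.238], [0.527, -0.24], [0.517, -0.239], [0.507, -0.238]]
left edge [[0.629, 0.135], [0.616, 0.136], [0.603, 0.137], [0.59, 0.138], [0.577, 0.14], [0.563, 0.137], [0.55, 0.138], [0.537, 0.139], [0.524, 0.14]]
top (223.8, 140.8) [0.673 0.045 0.083]
scene (307, 223.5) [0.674 0.046 0.083]
top (295.5, 149.9) [ 0.588 -0.155  0.195]
scene (242.7, 232.7) [ 0.598 -0.152  0.195]
scene (252.8, 227.1) [ 0.598 -0.11   0.172]
tab [0.56872469 0.05249138 0.23655469] grip [ 0.5926881  -0.15224493  0.18917331]
top griptop [ 0.593 -0.152  0.193] 137 [ 0.575 -0.168  0.186] [ 0.613 -0.138  0.198]
red 35 [ 0.585 -0.128  0.12 ] [ 0.604 -0.106  0.176]
tab blue 76 [0.56  0.018 0.224] [0.574 0.079 0.237] [0.566 0.048 0.232]
scene griptop [ 0.6   -0.155  0.193] 162 [ 0.58  -0.169  0.185] [ 0.616 -0.137  0.199]
red 83 [ 0.589 -0.143  0.125] [ 0.617 -0.102  0.177]
tab blue 176 [ 0.565 -0.166  0.152] [0.615 0.079 0.237] [0.575 0.04  0.225]
[ 0.649 -0.399  0.147]
[ 0.554 -0.414  0.14 ]
[ 0.457 -0.385  0.141]
```

Request:
{"api": "move_arm", "payload": {"increments": [{"slide": [-0.1,-0.1,-0.3],"twist": 0},{"slide": [-1,-0.85,-0.5],"twist": -0.519},{"slide": [-1,-0.85,-0.5],"twist": -0.519},{"slide": [-1,-0.85,-0.5],"twist": -0.519},{"slide": [-1,-0.85,-0.5],"twist": -0.519}], "fingers": 255, "squeeze": 30}}

```text
time_s: 1.3
tool_pos: [0.3072, 0.4472, 0.3076]
tool_rot: [3.141, 0.002, 3.094]
force: [0.8, 0.1, -0.0]
finger_gap: 0.138
finger_force: 0.0
```

Request:
{"api": "move_arm", "payload": {"increments": [{"slide": [-0.6,-0.95,0]},{"slide": [-0.6,-0.95,0]},{"slide": [-0.6,-0.95,0]},{"slide": [-0.6,-0.95,0]},{"slide": [-0.6,-0.95,0]}]}}

```text
validation failed for argument at $.in...
```

Request:
{"api": "move_arm", "payload": {"increments": [{"slide": [-0.6,-0.95,0]},{"slide": [-0.6,-0.95,0]},{"slide": [-0.6,-0.95,0]},{"slide": [-0.6,-0.95,0]},{"slide": [-0.6,-0.95,0]}]}}

```text
validation failed for argument at $.in...
```

Both calls were refused, probably because twist is required.

Request:
{"api": "move_arm", "payload": {"increments": [{"slide": [-0.6,-0.95,0],"twist": 0},{"slide": [-0.6,-0.95,0],"twist": 0},{"slide": [-0.6,-0.95,0],"twist": 0},{"slide": [-0.6,-0.95,0],"twist": 0}]}}

```text
time_s: 1.7
tool_pos: [0.3905, 0.2999, 0.3066]
tool_rot: [-3.141, 0.001, 3.092]
force: [-0.7, 1.5, -0.9]
finger_gap: 0.002
finger_force: 0.0
```

Request:
{"api": "move_arm", "payload": {"increments": [{"slide": [-0.6,-0.95,0],"twist": 0},{"slide": [-0.6,-0.95,0],"twist": 0},{"slide": [-0.6,-0.95,0],"twist": 0},{"slide": [-0.6,-0.95,0],"twist": 0}]}}

```text
time_s: 2.1
tool_pos: [0.4738, 0.1531, 0.3065]
tool_rot: [-3.141, 0.001, 3.092]
force: [0.3, 0.4, -0.8]
finger_gap: 0.0
finger_force: 0.0
```

Request:
{"api": "move_arm", "payload": {"increments": [{"slide": [-0.69,-0.65,0],"twist": 0},{"slide": [-0.69,-0.65,0],"twist": 0},{"slide": [-0.69,-0.65,0],"twist": 0},{"slide": [-0.69,-0.65,0.33],"twist": 0},{"slide": [-0.69,-0.65,0.33],"twist": 0}]}}

```text
time_s: 2.6
tool_pos: [0.5677, 0.0532, 0.2487]
tool_rot: [-3.141, -0.014, 3.093]
force: [-0.9, 0.2, -0.8]
finger_gap: -0.003
finger_force: 0.0
```

```bash
python3 - <<'E'
from h import *
im,d=env.snapshot('scene'); cv2.imwrite('pics/s1.png',cv2.resize(im[130:300,190:350],None,fx=3.4,fy=3.4,interpolation=2))
r=env.tip_of('scene','lid_tab')[:1]; print(r, r and proj('scene',[env.observe()['tool_pos']]))
print(env.observe()['tool_pos'],env.observe()['time_s'])
E
```

```text
[{'xy': [0.5504, 0.4367], 'conf': 0.55}] [[282.83916349 163.07129579]]
[0.57031995 0.05445926 0.25564421] 2.7
```

View pics/s1.png

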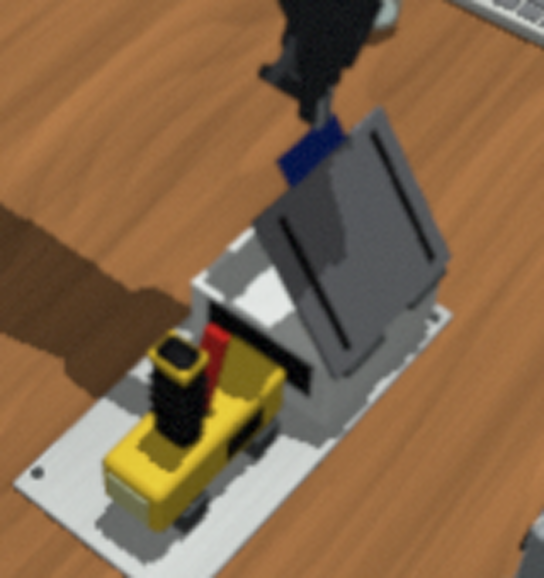

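The fingertips sit just above the outer end of the blue tab (crop 320,120), and the lid stands clear of everything else. I'll start pressing along the arc.

Request:
{"api": "move_arm", "payload": {"increments": [{"slide": [0,0,0.08],"twist": 0},{"slide": [0,0,0.15],"twist": 0},{"slide": [0.03,0,0.19],"twist": 0},{"slide": [0.06,0,0.225],"twist": 0},{"slide": [0.1,0,0.26],"twist": 0}]}}

```text
time_s: 3.2
tool_pos: [0.5556, 0.0558, 0.2218]
tool_rot: [3.141, -0.0, 3.097]
force: [-10.4, 0.7, 14.8]
finger_gap: 0.003
finger_force: 7.3
```

Request:
{"api": "move_arm", "payload": {"increments": [{"slide": [0.06,0,0.03],"twist": 0},{"slide": [0.1,0,0.065],"twist": 0},{"slide": [0.14,0,0.105],"twist": 0},{"slide": [0.17,0,0.145],"twist": 0},{"slide": [0.2,0,0.185],"twist": 0}]}}

```text
time_s: 3.7
tool_pos: [0.5258, 0.0565, 0.1893]
tool_rot: [3.142, -0.001, 3.096]
force: [-2.4, 0.7, 2.4]
finger_gap: -0.007
finger_force: 1.4
```

Request:
{"api": "move_arm", "payload": {"increments": [{"slide": [0.025,0,0.04],"twist": 0},{"slide": [0.05,0,0.08],"twist": 0},{"slide": [0.07,0,0.12],"twist": 0},{"slide": [0.09,0,0.165],"twist": 0},{"slide": [0.105,0,0.21],"twist": 0}]}}

```text
time_s: 4.2
tool_pos: [0.5107, 0.0569, 0.1579]
tool_rot: [-3.141, 0.001, 3.095]
force: [-1.2, 0.6, 1.4]
finger_gap: -0.007
finger_force: 0.4
```

Request:
{"api": "move_arm", "payload": {"increments": [{"slide": [0.015,0,0.04],"twist": 0},{"slide": [0.03,0,0.08],"twist": 0},{"slide": [0.04,0,0.12],"twist": 0},{"slide": [0.05,0,0.16],"twist": 0},{"slide": [0.06,0,0.2],"twist": 0}]}}

```text
time_s: 4.7
tool_pos: [0.5016, 0.0575, 0.1281]
tool_rot: [3.142, 0.0, 3.096]
force: [-0.1, -0.3, 1.2]
finger_gap: -0.002
finger_force: 0.4
```

Request:
{"api": "move_arm", "payload": {"increments": [{"slide": [0.005,0,0.04],"twist": 0},{"slide": [0.01,0,0.08],"twist": 0},{"slide": [0.02,0,0.115],"twist": 0},{"slide": [0.02,0,0.15],"twist": 0},{"slide": [0.02,0,0.18],"twist": 0}]}}

```text
time_s: 5.2
tool_pos: [0.4985, 0.0577, 0.1011]
tool_rot: [-3.142, -0.001, 3.096]
force: [-0.5, 0.1, 0.7]
finger_gap: -0.004
finger_force: 0.4
```

```bash
python3 - <<'E'
from h import *
im,d=env.snapshot('scene'); cv2.imwrite('pics/s2.png',cv2.resize(im[130:300,190:350],None,fx=3.4,fy=3.4,interpolation=2))
o=env.observe(); print(o['tool_pos'],o['force'],o['time_s'])
E
```

```text
[0.49814782 0.05763316 0.10029934] [-0.64679545  0.23017879  0.29576805] 5.25
```

View pics/s2.png

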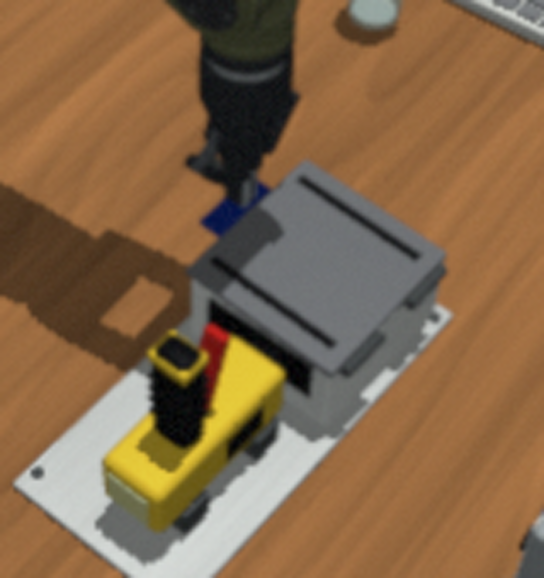

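The lid is almost level and the fingertips rest on the tab (crop 245,195). Now I'll do the last centimetre slowly.

Request:
{"api": "move_arm", "payload": {"increments": [{"slide": [0,0,0.015],"twist": 0},{"slide": [0,0,0.03],"twist": 0},{"slide": [0,0,0.045],"twist": 0},{"slide": [0,0,0.057],"twist": 0},{"slide": [0,0,0.065],"twist": 0}]}}

```text
time_s: 5.75
tool_pos: [0.4986, 0.0576, 0.0917]
tool_rot: [-3.142, -0.0, 3.096]
force: [-1.0, 0.1, 0.4]
finger_gap: -0.0
finger_force: 0.4
```

Request:
{"api": "move_arm", "payload": {"increments": [{"slide": [0,0,0.005],"twist": 0},{"slide": [0,0,0.01],"twist": 0},{"slide": [0,0,0.01],"twist": 0}]}}

```text
time_s: 6.05
tool_pos: [0.4987, 0.0577, 0.091]
tool_rot: [-3.142, -0.001, 3.096]
force: [-3.6, 0.5, 5.0]
finger_gap: 0.003
finger_force: 2.4
```

Request:
{"api": "move_arm", "payload": {"increments": [{"slide": [0,0,0.007],"twist": 0},{"slide": [0,0,0.014],"twist": 0},{"slide": [0,0,0.014],"twist": 0}]}}

```text
time_s: 6.35
tool_pos: [0.4987, 0.0577, 0.0908]
tool_rot: [-3.141, -0.001, 3.096]
force: [-10.0, 0.6, 15.9]
finger_gap: -0.002
finger_force: 8.0
```

The force rises with no further travel (z=0.0908), so the lid is resting on the rim. I'll retreat upwards and open the gripper on the way to the grip.

Request:
{"api": "move_arm", "payload": {"increments": [{"slide": [0,0,-0.2],"twist": 0},{"slide": [0,0,-0.5],"twist": 0},{"slide": [0,0,-0.8],"twist": 0},{"slide": [0,0,-1],"twist": 0}]}}

```text
time_s: 6.75
tool_pos: [0.4998, 0.0577, 0.242]
tool_rot: [3.141, 0.005, 3.096]
force: [0.5, 0.0, -0.3]
finger_gap: 0.003
finger_force: 0.0
```

Request:
{"api": "move_arm", "payload": {"increments": [{"slide": [0,0,-0.3],"twist": 0},{"slide": [-0.71,-0.63,-0.3],"twist": 0},{"slide": [-0.71,-0.63,-0.3],"twist": 0},{"slide": [-0.71,-0.63,-0.3],"twist": 0},{"slide": [-0.71,-0.63,-0.3],"twist": 0}], "fingers": 0}}

```text
time_s: 7.25
tool_pos: [0.603, -0.045, 0.2819]
tool_rot: [-3.141, -0.0, 3.092]
force: [0.3, 0.4, -0.5]
finger_gap: 0.851
finger_force: 0.0
```

Request:
{"api": "move_arm", "payload": {"increments": [{"slide": [0,-0.3,0],"twist": 0},{"slide": [0,-0.625,0],"twist": 0},{"slide": [0,-0.625,0],"twist": 0},{"slide": [0,-0.625,0],"twist": 0},{"slide": [0,-0.625,0],"twist": 0}]}}

```text
time_s: 7.75
tool_pos: [0.5963, -0.1342, 0.2832]
tool_rot: [3.141, 0.0, 3.096]
force: [-0.5, -0.1, -0.3]
finger_gap: 0.998
finger_force: 0.0
```

```bash
python3 - <<'E'
from h import *
im,d=env.snapshot('scene'); cv2.imwrite('pics/s3.png',cv2.resize(im[130:300,190:350],None,fx=3.4,fy=3.4,interpolation=2))
o=env.observe(); p=o['tool_pos'];print(p,o['tool_rot'],o['force'],o['finger_gap'],o['time_s'])
for n in('scene','top'):
    if n=='top': env.snapshot(n)
    for l in('grip_top','trigger_tip','lid_tab'):
        for r in env.tip_of(n,l)[:1]:
            uv=np.array(r['xy'])*[512,384]; print(n,l,r['conf'],at_z(n,[uv],{'grip_top':.195,'trigger_tip':.172,'lid_tab':.091}[l])[0].round(4))
E
```

```text
[ 0.59638659 -0.13400175  0.28325625] [3.14127016e+00 1.56632398e-04 3.09699655e+00] [-0.74409335  0.34516913 -0.06127235] 1.0017556532280292 7.8
scene grip_top 0.57 [ 0.6042 -0.1487  0.195 ]
scene trigger_tip 0.42 [ 0.603  -0.1101  0.172 ]
scene lid_tab 0.91 [0.4868 0.0634 0.091 ]
top lid_tab 0.83 [0.4854 0.0547 0.091 ]
```

View pics/s3.png

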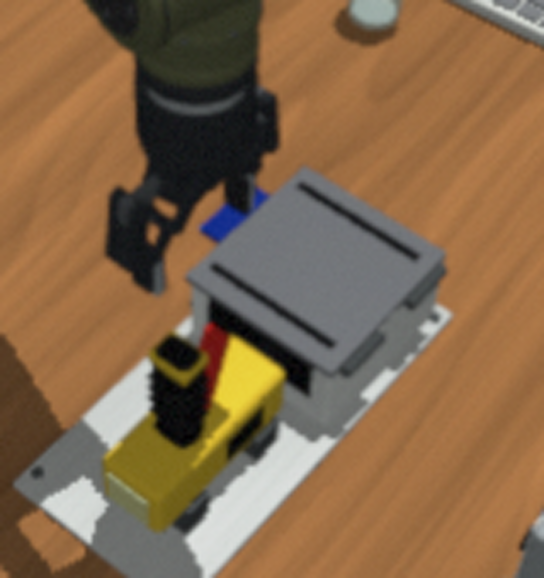

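The lid is shut and the open gripper hangs straight above the grip and trigger. Descending around them.

Request:
{"api": "move_arm", "payload": {"increments": [{"slide": [0,0,0.2],"twist": 0},{"slide": [0,0,0.35],"twist": 0},{"slide": [0,0,0.45],"twist": 0},{"slide": [0,0,0.52],"twist": 0}]}}

```text
time_s: 8.55
tool_pos: [0.596, -0.1351, 0.2037]
tool_rot: [3.141, -0.002, 3.096]
force: [0.4, -0.2, -1.2]
finger_gap: 1.003
finger_force: 0.0
```

```bash
python3 - <<'E'
from h import *
im,d=env.snapshot('scene'); cv2.imwrite('pics/s4.png',cv2.resize(im[190:280,200:300],None,fx=6,fy=6,interpolation=2))
o=env.observe(); p=o['tool_pos'];print(p,o['force'],o['time_s'])
E
```

```text
[ 0.5953774  -0.13490553  0.20220768] [-0.60603701  1.13034086 -0.6588388 ] 8.6
```

View pics/s4.png

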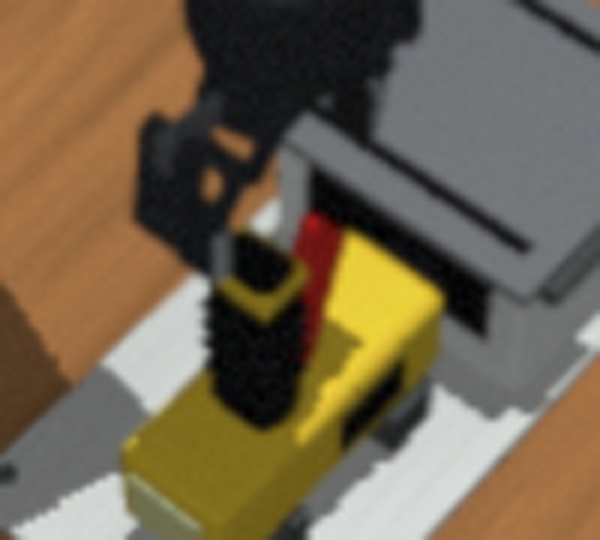

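The back finger's tip shows at about (222,250), left of the grip's top at (262,268). I'll check that against the projected model before going lower.

```bash
python3 - <<'E'
from h import *
a=np.array([.046,.999,0]); b=np.array([.999,-.046,0])
T=env.observe()['tool_pos']; f=lambda P:((proj('scene',P)-[200,190])*6).round(0).tolist()
print('back pad tip inner edge -x,+x',f([T-a*.0425+s*b*.011+[0,0,.013] for s in(-1,1)]))
for gx in(.590,.596,.602): print(gx,'grip top corners',f([np.array([gx,-.153,.195])+s*.018*b+t*.014*a for s,t in((-1,-1),(1,-1),(1,1),(-1,1))]))
print('trig tip',f([np.array([.596,-.153,.172])+.045*a]))
E
```

```text
back pad tip inner edge -x,+x [[187.0, 248.0], [228.0, 277.0]]
0.59 grip top corners [[184.0, 246.0], [250.0, 293.0], [295.0, 250.0], [229.0, 204.0]]
0.596 grip top corners [[195.0, 253.0], [262.0, 300.0], [306.0, 257.0], [240.0, 211.0]]
0.602 grip top corners [[207.0, 261.0], [273.0, 308.0], [318.0, 265.0], [251.0, 218.0]]
trig tip [[320.0, 220.0]]
```

The model matches the picture to within about 3 mm, against roughly 11 mm of clearance. Going down.

Request:
{"api": "move_arm", "payload": {"increments": [{"slide": [-0.01,-0.01,0.08],"twist": 0},{"slide": [-0.01,-0.01,0.16],"twist": 0},{"slide": [-0.01,-0.01,0.2],"twist": 0}]}}

```text
time_s: 8.9
tool_pos: [0.5976, -0.1369, 0.1741]
tool_rot: [3.141, -0.001, 3.095]
force: [-0.1, 0.1, -0.7]
finger_gap: 1.001
finger_force: 0.0
```

Request:
{"api": "move_arm", "payload": {"increments": [{"slide": [0,0,0.08],"twist": 0},{"slide": [0,0,0.16],"twist": 0},{"slide": [0,0,0.23],"twist": 0},{"slide": [0,0,0.23],"twist": 0}]}}

```text
time_s: 9.3
tool_pos: [0.5965, -0.1365, 0.1381]
tool_rot: [3.141, -0.004, 3.095]
force: [0.2, -0.6, 0.4]
finger_gap: 1.003
finger_force: 0.0
```

Request:
{"api": "move_arm", "payload": {"increments": [{"slide": [0,-0.03,0],"twist": 0},{"slide": [0,-0.055,0],"twist": 0},{"slide": [0,-0.055,0],"twist": 0}]}}

```text
time_s: 9.6
tool_pos: [0.598, -0.1459, 0.1416]
tool_rot: [-3.141, 0.002, 3.095]
force: [0.1, 0.2, 0.1]
finger_gap: 0.999
finger_force: 0.0
```

Request:
{"api": "move_arm", "payload": {"increments": [{"slide": [0,0,0],"twist": 0},{"slide": [0,0,0],"twist": 0},{"slide": [0,0,0],"twist": 0}], "fingers": 255, "squeeze": 30}}

```text
time_s: 9.9
tool_pos: [0.5985, -0.1454, 0.1429]
tool_rot: [-3.14, 0.003, 3.096]
force: [-5.9, -17.9, 3.4]
finger_gap: 0.515
finger_force: 15.7
```

Request:
{"api": "move_arm", "payload": {"increments": [{"slide": [0,-0.007,0],"twist": 0},{"slide": [0,-0.012,0],"twist": 0},{"slide": [0,-0.012,0],"twist": 0}], "squeeze": 40}}

```text
time_s: 10.2
tool_pos: [0.5985, -0.1464, 0.1433]
tool_rot: [3.141, 0.003, 3.095]
force: [-1.8, 4.9, 7.4]
finger_gap: 0.492
finger_force: 44.0
```

The gap is 41.8 mm at 44 N, so the trigger is hard in. I'll hold it and check by eye.

Request:
{"api": "move_arm", "payload": {"increments": [{"slide": [0,-0.002,0],"twist": 0},{"slide": [0,-0.002,0],"twist": 0},{"slide": [0,-0.002,0],"twist": 0},{"slide": [0,-0.002,0],"twist": 0},{"slide": [0,-0.002,0],"twist": 0}]}}

```text
time_s: 10.7
tool_pos: [0.5985, -0.1464, 0.1433]
tool_rot: [3.141, 0.003, 3.096]
force: [-2.0, 5.1, 8.3]
finger_gap: 0.488
finger_force: 43.6
```

Request:
{"api": "move_arm", "payload": {"increments": [{"slide": [0,0,0],"twist": 0},{"slide": [0,0,0],"twist": 0},{"slide": [0,0,0],"twist": 0},{"slide": [0,0,0],"twist": 0}]}}

```text
time_s: 11.1
tool_pos: [0.5984, -0.1464, 0.1432]
tool_rot: [3.141, 0.003, 3.096]
force: [-2.9, 4.0, 7.9]
finger_gap: 0.491
finger_force: 43.6
```

```bash
python3 - <<'E'
from h import *
im,d=env.snapshot('scene'); cv2.imwrite('pics/s5.png',cv2.resize(im[190:280,200:300],None,fx=6,fy=6,interpolation=2))
E
```

```text
(no output)
```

View pics/s5.png

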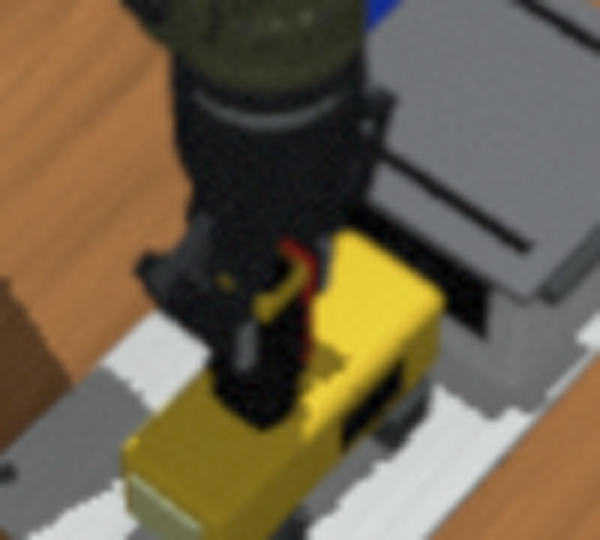

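The red trigger stands upright against the grip (crop 305,270), and it has been held for about 1 s. Releasing: open, re-centre, then lift out.

Request:
{"api": "move_arm", "payload": {"increments": [{"slide": [0,0,0],"twist": 0},{"slide": [0,0,0],"twist": 0},{"slide": [0,0,0],"twist": 0},{"slide": [0,0.03,0],"twist": 0},{"slide": [0,0.07,0],"twist": 0}], "fingers": 0}}

```text
time_s: 11.65
tool_pos: [0.5982, -0.1372, 0.1414]
tool_rot: [-3.14, 0.001, 3.095]
force: [0.2, -0.6, -0.0]
finger_gap: 1.002
finger_force: 0.0
```

Request:
{"api": "move_arm", "payload": {"increments": [{"slide": [0,0,0],"twist": 0},{"slide": [0,0,-0.1],"twist": 0},{"slide": [0,0,-0.3],"twist": 0},{"slide": [0,0,-0.6],"twist": 0},{"slide": [0,0,-1],"twist": 0}]}}

```text
time_s: 12.15
tool_pos: [0.5971, -0.1368, 0.2822]
tool_rot: [3.142, -0.002, 3.095]
force: [0.9, -0.7, 0.3]
finger_gap: 1.0
finger_force: 0.0
```

Request:
{"api": "move_arm", "payload": {"increments": [{"slide": [0.6,0,-0.6],"twist": 0},{"slide": [1,0,-0.6],"twist": 0},{"slide": [1,0,-0.6],"twist": 0},{"slide": [1,0,-0.6],"twist": 0},{"slide": [1,0,-0.6],"twist": 0}]}}

```text
time_s: 12.65
tool_pos: [0.4467, -0.1302, 0.3761]
tool_rot: [-3.138, 0.008, 3.094]
force: [1.6, 0.1, 0.1]
finger_gap: 1.002
finger_force: 0.0
```

```bash
python3 - <<'E'
from h import *
im,d=env.snapshot('scene'); cv2.imwrite('pics/s6.png',im[130:380,110:430].repeat(2,0).repeat(2,1))
print(env.observe()['time_s'],env.observe()['tool_pos'])
E
```

```text
12.7 [ 0.44763826 -0.13016575  0.3740762 ]
```

View pics/s6.png

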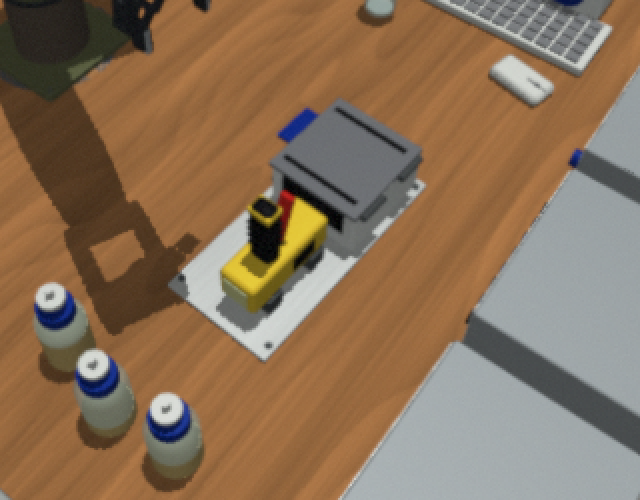

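The lid is shut (345,155), the trigger has sprung back out (288,205), the bottles, beaker and mouse are where they were, and the arm is clear. Handing in.

```bash
python3 -c "
from station import env
print(env.close_job())"
```

```text
the job is handed in; nothing more can be done
None
```

I shut the lid, then squeezed the trigger fully in for about 1 s and let it spring back out. The job was handed in at 12.7 s with the bottles, beaker and mouse undisturbed; the jar is hidden under the shut lid, so I could not check it by eye.

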